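Load a label reel and lock it with its spindle

ROBOT

A 6-joint arm with a two-finger parallel gripper is mounted at the origin on the work surface. World frame = base frame: x ahead of the robot, y to its left, z up, the work surface at z = 0. Lengths are in mm, angles in degrees, forces in N, time in s.
With the tool pointing down it reaches from about 325 to 1000 mm from the base axis. Payload 5.1 kg.
Tool frame: the origin (TCP) lies at the very end of the fingers, on their centre line; the grasp point (between the pads) lies 19 mm behind it; z points along the fingers, y is the line along which they close (so a half turn about z gives the same grasp; the last joint's range is limited). The gripper opens to 85 mm and grips with 20 to 120 N. Pads are 22 mm wide; open, the fingers measure 114 mm over their backs; the gripper's body (76 mm by 85 mm) begins 54 mm behind the grasp point. The pads swing forward as they close: fully open they stand 13 mm farther back than shut.
Start: joints at [-72.857, 7.093, 94.555, -0, 78.352, -4.733], TCP at [242.152, -603.198, 231.322] pointing down, gripper open.
Joint ranges: [-149.61, 149.61], [-58.7, 133.49], [1.44, 155.28], [-77.14, 257.14], [18.33, 153.61], [-166.67, 166.67]. Speed limits (degrees/s): [147.25, 147.25, 180, 180, 180, 180].

INTERFACE

Orientations are given as [roll, pitch, yaw] about the fixed x, y, z axes, in that order (R = Rz(yaw) Ry(pitch) Rx(roll)).
In Python, from rig import sensors, imaging, ticket gives the robot as it stands.
- The arm moves only by the tool play_rows, never from a script. Its argument "increments" is one flat list of numbers, 7 for each row, row after row: the shift along the world's x, y, z in m, then the turn, a rotation vector about the world's x, y, z in rad, then the closure in counts, from 0 (fully open) to 255 (shut). A call has 1 to 8 rows; each row shifts and turns the commanded pose from where the row before left it; what a row does not reach is not made up. A row lasts 1/12 s, in which the tool goes at most 41.7 mm and 7.16 degrees, less where a joint would pass 70% of its speed; a pose out of reach is approached as far as the arm can. A call with a gripper value outside its range is refused whole. The fingers move at their own pace and stop on an object; the grip force is fixed at half the most. Time passes only in rows, so rows that do not move let the fingers close. It gives the time, the measured TCP pose, the force, the opening and the grip force at its end, in the units of the state.
- sensors.get_state(): the state, without advancing time (a new reading comes with each control period).
- imaging.snapshot(name): name is "side" or "top" or "wrist"; returns the picture (480x640x3 uint8, red, green, blue); there is no depth.
- imaging.camera_model(name): a dict with "fx", "fy", "cx", "cy" (pixels), "origin" and "rotation" of the camera in the world. Camera axes: x right, y down, z forward; pixel columns grow to the right and rows downward; lengths in mm; the calibration is good to about 2 mm. A picture is of the moment at which its call begins: read the wrist's pose just before it. camera_model takes no time and is no camera call; for the wrist camera it gives the pose at the moment of the call.
- ticket.hand_in(): hands the job in; it is judged then, once.
The state is a dict: "time": time; "qpos": joint angles; "dq": joint speeds; "effort": joint torques, N m; "position": TCP position; "tool_rot": TCP orientation; "contact_force": force on the tool from outside, world axes, zero at the start; "moment": the same for the moment, N m; "width": finger opening in mm; "gripper_force": force on a finger pad.
Only numpy, scipy, OpenCV 4.12 (cv2) and the standard library are available. Lean on these libraries where they do the work, as an engineer would, in place of code of your own. Each camera call takes 0.05 s, during which the arm holds its last target. There are 200 camera calls.

TASK

Load the label dispenser: lay the white label reel flat in the dispenser's round well and let go of it, then pass the blue-headed spindle down through the reel's core and feel about with its tip until it drops fully home in the blind hole hidden in the well's floor, and let go. Leave the yellow-headed spindle and everything else as they are.

Things in the scene. Friction and masses are not known exactly. Their poses are not given: they have to be found in the camera images.
- dispenser: Fixed label dispenser: a grey box 114 x 114 mm with a blue cover whose top is 42 mm above the table. A round well 72 mm across opens in the middle of the cover; the well is 8 mm deep. Origin at the centre of its underside, z up.
- well (a point): Centre of the black well floor, 34 mm above the table, 8 mm below the cover's top. A blind hole 14.5 mm across with a 1.5 mm chamfer, 26 mm deep, lies somewhere in this floor: its axis is off this point by up to 4 mm along the dispenser's x and up to 4 mm along its y, differently each time, and is hard to see (black in black). It is vertical and does not move.
- reel: Loose label reel, a white ring with a brown core tube, lying flat: 60 mm outer diameter, 30 mm high, open core 32 mm across, about 0.11 kg. Origin at the centre of its underside, z up. It stands on the green board.
- spindle: Loose steel spindle with a BLUE head, about 0.09 kg, hanging upright in one of the rack's two holes, its collar resting on the rack's top. Origin at the centre of its lower end, z up along the shaft. Shaft 12 mm thick, tapering over the last 4 mm to 8 mm at the tip; collar 36 mm across, 60 to 63 mm above the tip; neck 14 mm across up to 75 mm; then the head.
- spindle_head (a point): Centre of the square blue head, 22 x 22 x 30 mm high, flat sides along the spindle's x and y; this point is 90 mm above the spindle's tip, and the head spans 75 to 105 mm.
- spare: A similar spindle with a YELLOW head and a thicker shaft (18 mm), same head and heights, in the rack's other hole. It does not fit: leave it alone.
- rack: Fixed steel rack, 70 mm (x) by 170 mm (y), top 66 mm above the table, with two 22 mm holes at y = -45 and +45 mm. Origin at the centre of its underside.
- board: Fixed green board 180 x 180 mm, 6 mm thick, on the table; reel, jar and carton stand on it. Origin at the centre of its underside.
- jar: Loose jar with a red cap, 54 mm across, 75 mm high, on the board; leave it alone. Origin at the centre of its underside.
- carton: Loose white and violet carton, 45 (x) by 32 (y) by 85 mm high, on the board; leave it alone. Origin at the centre of its underside.
- bottle: Loose amber bottle, 54 mm across, 140 mm high, behind the dispenser; leave it alone. Origin at the centre of its underside.
- dish: Loose steel bowl, 100 mm across, 40 mm high; leave it alone. Origin at the centre of its underside.
- driver: Loose screwdriver lying on the table near the robot, about 200 mm long; leave it alone.
- spindle_tip (a point): Lower end of the blue spindle, on its axis. Fully home it is 26 mm below the well's floor, and the collar is then about 4 mm above the top of the reel.
Mind the look-alikes: they are no part of the job. Leave any orange or red look-alike of the reel alone.

How it is judged (in metres and radians):
On the way, in this order (a step that is already met when the one before it is completed fails the run):
1. the reel lies flat in the well, let go (horizontal distance between reel and well below 0.008 m and z of reel in the frame of well below 0.003 m and angle between reel's own z axis and vertical below 0.08 rad and contact force between reel and the fingers below 0.1 N), for 0.2 s.
2. the spindle's tip is inside the reel's core (horizontal distance between spindle_tip and reel below 0.011 m and z of spindle_tip in the frame of reel below 0.02 m), for 0.1 s.
At the end, for the whole second after the job is handed in: The reel lies flat in the well (within 8 mm of its centre, on its floor within 3 mm, tilted under 0.08 rad), the blue spindle stands through its core with its tip at least 21 mm below the well's floor (the hole is 26 mm deep) and tilted under 0.14 rad; both released and at rest (horizontal distance between reel and well below 0.008 m and z of reel in the frame of well below 0.003 m and angle between reel's own z axis and vertical below 0.08 rad and z of spindle_tip in the frame of well below -0.021 m and horizontal distance between spindle_tip and well below 0.01 m and angle between spindle's own z axis and vertical below 0.14 rad and linear speed of each of spindle, reel below 0.01 m/s); the robot touches nothing.
It fails at once if the yellow spindle, jar, carton, bottle, bowl or screwdriver is moved by more than 20 mm (distance of any of spare, jar, carton, bottle, dish, driver from where it was at the start of the episode above 0.02 m).
It fails at once if a neighbour is tipped over (angle between any of jar, carton, bottle, spare's own z axis and vertical above 0.5 rad).
It also fails if it takes over 54 s, if anything falls off the work surface, if the arm or the gripper's body presses on something with over 40 N, if the wrist force passes 120 N, or if a joint passes its speed limit or range.

## Working session

There is one attempt and no reset: what is moved stays moved. The work goes in short steps, Python scripts to look and compute and a tool call to move; the robot and the scene stay as the last step left them, time stands still between calls to the robot, and variables do not carry over. Pictures are saved under pics/ and viewed, at most 10 in all, crops included, and the job is handed in when it is done.

Besides the shell and the picture viewer there is one more tool, called after "Call:" as a command line: name --argument value ..., lists and objects as JSON in quotes. play_rows: Moves the arm, as the interface text tells. Its arguments: {"type":"object","properties":{"increments":{"type":"array"}},"required":["increments"]}

```bash
mkdir -p pics
python3 - <<'E'
from rig import sensors, imaging
import cv2,json
s=sensors.get_state();print(s)
for n in("top","side"):
    im=imaging.snapshot(n);cv2.imwrite(f"pics/{n}0.png",im[:,:,::-1]);m=imaging.camera_model(n);print(n,m)
E
```

```text
{'time': 0.0, 'qpos': array([-7.28552230e+01,  7.13408020e+00,  9.46353339e+01, -1.48573455e-03,
        7.83524208e+01, -4.73076743e+00]), 'dq': array([ 0.07754416, -0.03687047,  0.08312206, -0.03071368,  0.02779864,
        0.08851196]), 'effort': array([-2.51447775e-03, -4.23611283e+01, -3.65455270e+01, -3.35783134e-04,
        6.93536305e-03, -6.25438304e-06]), 'position': array([ 241.98610313, -602.60401646,  230.03351145]), 'tool_rot': array([-1.79878460e+02, -8.59862718e-03,  2.18758368e+01]), 'contact_force': array([-0.92449994,  0.23775239,  0.78354297]), 'moment': array([-0.04250943, -0.00235701, -0.04489952]), 'gripper_force': 0.0, 'width': 84.76777719566779}
top {'fx': 608.5764703619146, 'fy': 608.5764703619146, 'cx': 307.8014346110602, 'cy': 236.17607398646086, 'origin': array([ 370.61639611,   33.78917078, 1229.72191549]), 'rotation': array([-169.93917017,    0.34623815,  -89.09407576])}
side {'fx': 475.63943807802207, 'fy': 475.63943807802207, 'cx': 320.3801523657999, 'cy': 246.78098237292593, 'origin': array([143.85247319, 645.38885411, 937.55266295]), 'rotation': array([-140.2182725 ,   -0.87015142, -145.12943309])}
```

View pics/top0.png

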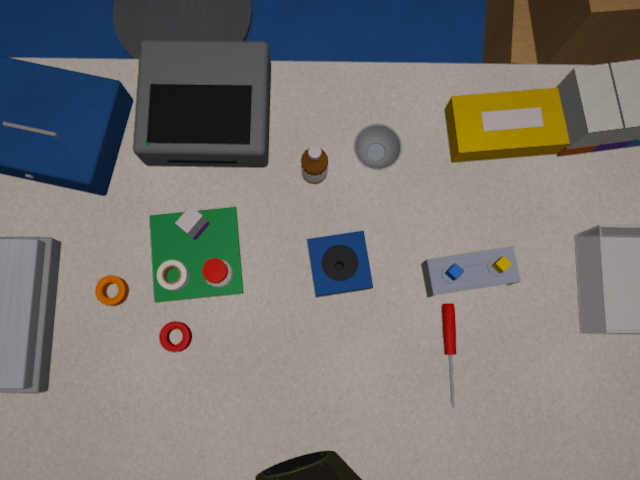

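View pics/side0.png

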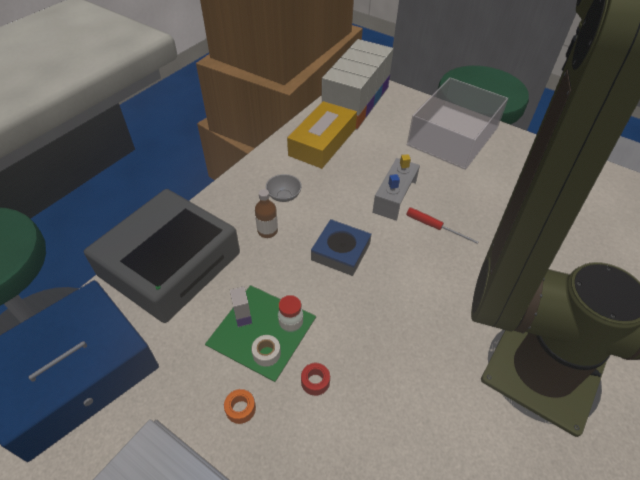

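Candidates for the reel in the top picture are the white ring at (172,275) on the green board, the orange ring at (111,291) and the red ring at (175,337). Only the white one fits: it is white and stands on the board. The blue-headed spindle is at (455,271) and the yellow spare at (502,264). I'll confirm these in one enlarged crop.

```bash
cat > h.py <<'E'
import numpy as np,cv2
from scipy.spatial.transform import Rotation as R
from rig import sensors, imaging
def ray(m,u,v):
    return R.from_euler('xyz',m['rotation'],degrees=True).apply([(u-m['cx'])/m['fx'],(v-m['cy'])/m['fy'],1])
def pt(m,u,v,z):
    d=ray(m,u,v);o=np.array(m['origin']);return o+d*(z-o[2])/d[2]
def px(m,p):
    q=R.from_euler('xyz',m['rotation'],degrees=True).inv().apply(np.array(p)-m['origin']);return q[0]/q[2]*m['fx']+m['cx'],q[1]/q[2]*m['fy']+m['cy']
E
python3 - <<'E'
import cv2,numpy as np
im=cv2.imread('pics/top0.png');im=np.clip(im.astype(float)*1.3,0,255).astype('uint8')
def c(u,v,w,h,s): return cv2.resize(im[v:v+h,u:u+w],None,fx=s,fy=s,interpolation=cv2.INTER_CUBIC)
a=c(145,200,100,75*4//3,4) # 400x400
b=c(295,220,100,100,4)
d=c(415,235,110,66,4)
o=np.zeros((600,800,3),'uint8');o[:400,:400]=c(145,205,100,100,4);o[:400,400:]=b
o[400:600,:440]=c(415,245,110,50,4)
cv2.imwrite('pics/crop1.png',o)
E
```

```text
(no output)
```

View pics/crop1.png

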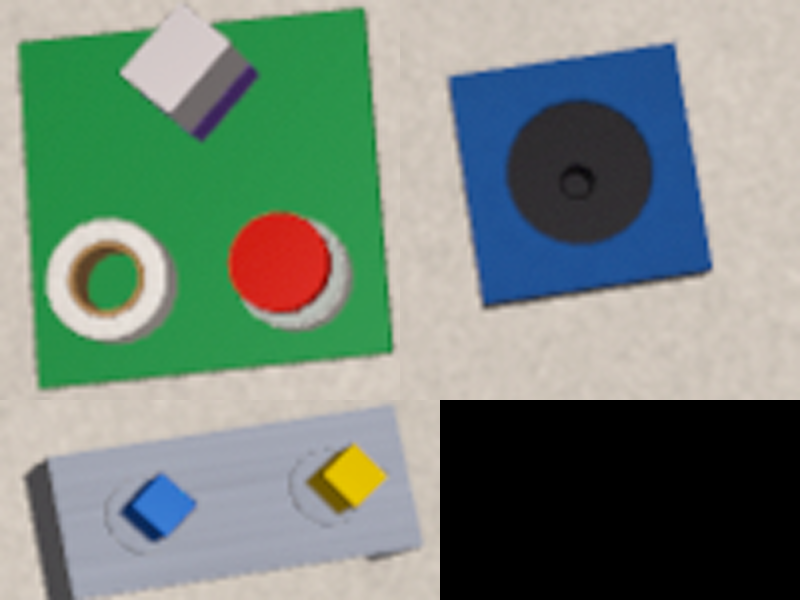

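Run:
```python
from h import *
np.set_printoptions(precision=1,suppress=True)
m=imaging.camera_model('top')
L=lambda x,y:(145+x/4-.4,205+y/4-.4); D=lambda x,y:(295+(x-400)/4-.4,220+y/4-.4); K=lambda x,y:(415+x/4-.4,245+(y-400)/4-.4)
for n,p,z in [('reel',L(108,280),36),('jar',L(280,263),75+6),('carton',L(176,45),91),('well',D(580,171),42),('hole',D(577,182),34),
 ('d1',D(484,306),42),('d2',D(711,270),42),('d3',D(675,43),42),('d4',D(449,76),42),('blue',K(162,505),111),('yel',K(356,475),111),
 ('b1',K(160,473),111),('b2',K(197,506),111),('r1',K(48,459),66),('r2',K(395,405),66),('r3',K(421,545),66),('ring0',K(140,519),69),('bottletop',(315,152),140),('dish',(377,147),40),('drv',(449,305),15)]:
    print(n,pt(m,*p,z)[:2],np.array(p))
ms=imaging.camera_model('side')
for n,p,z in [('reel',(266,348),36),('well',(342,242),42),('blue',(394,178),111)]: print('side',n,pt(ms,*p,z)[:2])
print({k:v for k,v in imaging.camera_model('wrist').items()})
s=sensors.get_state();print(s['position'],s['tool_rot'])
```

```text
reel [501.3 311.8] [171.6 274.6]
jar [505.7 220. ] [214.6 270.4]
carton [608.7 272.6] [188.6 215.8]
well [529.9 -19.1] [339.6 262.4]
hole [525.4 -18. ] [338.9 265.1]
d1 [462.9  27.2] [315.6 296.1]
d2 [482.1 -83.3] [372.4 287.1]
d3 [594.6 -65.7] [363.4 230.3]
d4 [576.3  46.1] [306.9 238.6]
blue [ 508.  -229.2] [455.1 270.9]
yel [ 523.3 -319.1] [503.6 263.4]
b1 [ 522.9 -228.6] [454.6 262.9]
b2 [ 507.8 -245.3] [463.9 271.1]
r1 [ 535.  -185.5] [426.6 259.4]
r2 [ 563.8 -353.4] [513.4 245.8]
r3 [ 496.1 -362.9] [519.9 280.9]
ring0 [ 506.3 -228.4] [449.6 274.4]
bottletop [723.4  32.5] [315 152]
dish [768.1 -93.7] [377 147]
drv [ 451.4 -237.8] [449 305]
side reel [496.8 313.8]
side well [524.4 -18. ]
side blue [ 504.6 -226.5]
{'fx': 344.6990358867113, 'fy': 344.6990358867113, 'cx': 315.0962090599738, 'cy': 239.77337486212423, 'origin': array([ 311.7, -575.3,  371.6]), 'rotation': array([162.9,   0.1, -68.1])}
[ 242.  -602.7  230.2] [-179.9   -0.    21.9]
```

The white ring on the board is the reel, at about (501,312). The jar is red-capped and a different shape. A black hole shows faintly at about (525,-18), with the well centred at about (529,-19). Next I'll move above the reel.

Call:
play_rows --increments '[0.0108,0.038,0,0,0,0.0496,0,0.0108,0.038,0,0,0,0.0496,0,0.0108,0.038,0,0,0,0.0496,0,0.0108,0.038,0,0,0,0.0496,0,0.0108,0.038,0,0,0,0.0496,0,0.0108,0.038,0,0,0,0.0496,0,0.0108,0.038,0,0,0,0.0496,0,0.0108,0.038,0,0,0,0.0496,0]'

```text
time: 0.77
position: [328.4, -297.2, 230.8]
tool_rot: [-180.0, -0.0, 44.7]
contact_force: [0.8, -0.8, -0.1]
width: 85.3
gripper_force: 0.0
```

Call:
play_rows --increments '[0.0108,0.038,0,0,0,0.0496,0,0.0108,0.038,0,0,0,0.0496,0,0.0108,0.038,0,0,0,0.0496,0,0.0108,0.038,0,0,0,0.0496,0,0.0108,0.038,0,0,0,0.0496,0,0.0108,0.038,0,0,0,0.0496,0,0.0108,0.038,0,0,0,0.0496,0,0.0108,0.038,0,0,0,0.0496,0]'

```text
time: 1.43
position: [414.7, 6.8, 231.1]
tool_rot: [180.0, -0.0, 67.5]
contact_force: [0.6, -0.9, 0.8]
width: 85.5
gripper_force: 0.0
```

Call:
play_rows --increments '[0.0108,0.038,0,0,0,0.0496,0,0.0108,0.038,0,0,0,0.0496,0,0.0108,0.038,0,0,0,0.0496,0,0.0108,0.038,0,0,0,0.0496,0,0.0108,0.038,0,0,0,0.0496,0,0.0108,0.038,0,0,0,0.0496,0,0.0108,0.038,0,0,0,0.0496,0,0,0,0,0,0,0,0]'

```text
time: 2.1
position: [490.9, 275.9, 230.1]
tool_rot: [-179.9, -0.1, 87.6]
contact_force: [-1.1, -0.6, -0.2]
width: 85.5
gripper_force: 0.0
```

```bash
cat >> h.py <<'E'
def grab(name):
    s=sensors.get_state();m=imaging.camera_model('wrist');im=imaging.snapshot('wrist')
    cv2.imwrite(f'pics/{name}.png',im[:,:,::-1]);np.save(f'pics/{name}.npy',np.r_[m['fx'],m['fy'],m['cx'],m['cy'],m['origin'],m['rotation']])
    print(s['time'],s['position'],s['tool_rot'],s['contact_force'],s['width'])
def load(name):
    a=np.load(f'pics/{name}.npy');return dict(fx=a[0],fy=a[1],cx=a[2],cy=a[3],origin=a[4:7],rotation=a[7:10])
E
python3 -c "
from h import *
grab('w1')"
```

```text
2.1 [490.88666515 275.88685116 230.13355999] [-1.79921707e+02 -8.86281564e-02  8.76065479e+01] [-1.08348602 -0.62017157 -0.20531542] 85.4794444304238
```

View pics/w1.png

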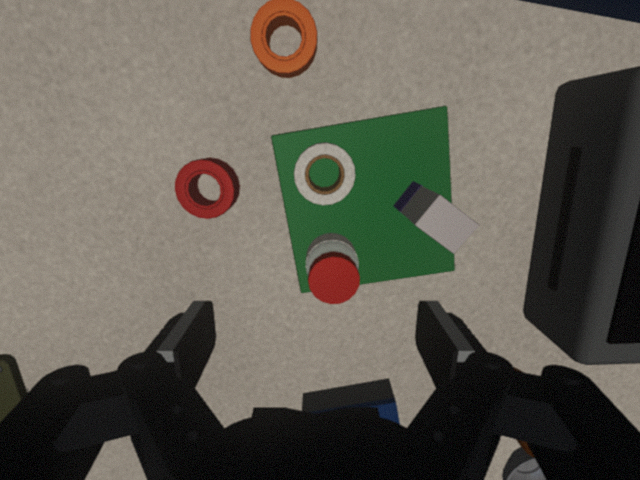

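The wrist picture shows the white reel at (325,174), with the jar cap at (334,279) and the carton at (437,217).

```bash
python3 -c "
from h import *
m=load('w1');print(pt(m,325,174,36),pt(m,334,279,81),m)"
```

```text
[501.42638345 313.58299247  36.        ] [505.47061156 223.44000651  81.        ] {'fx': np.float64(344.6990358867113), 'fy': np.float64(344.6990358867113), 'cx': np.float64(315.0962090599738), 'cy': np.float64(239.77337486212423), 'origin': array([493.97385442, 350.50459474, 371.70036826]), 'rotation': array([ 1.62978466e+02,  9.18232258e-02, -2.39979152e+00])}
```

Call:
play_rows --increments '[0.0035,0.0125,-0.01,0,0,0.014,0,0.0035,0.0125,-0.01,0,0,0.014,0,0.003,0.012,-0.01,0,0,0.014,0,0,0,-0.03,0,0,0,0,0,0,-0.03,0,0,0,0,0,0,-0.03,0,0,0,0,0,0,-0.03,0,0,0,0,0,0,-0.03,0,0,0,0]'

```text
time: 2.82
position: [500.2, 306.6, 49.9]
tool_rot: [-180.0, 0.0, 89.6]
contact_force: [0.5, -0.1, 0.6]
width: 85.2
gripper_force: 0.0
```

Call:
play_rows --increments '[0,0,-0.012,0,0,0,0,0,0,-0.012,0,0,0,0,0,0,-0.008,0,0,0,0,0,0,-0.006,0,0,0,0,0,0,0,0,0,0,0,0,0,0,0,0,0,0]'

```text
time: 3.32
position: [501.4, 308.1, 14.4]
tool_rot: [179.9, -0.0, 89.6]
contact_force: [0.6, -0.1, -0.0]
width: 85.5
gripper_force: 0.0
```

Call:
play_rows --increments '[0,0.005,-0.002,0,0,0,0,0,0,0,0,0,0,60,0,0,0,0,0,0,120,0,0,0,0,0,0,140,0,0,0,0,0,0,140,0,0,0,0,0,0,140,0,0,0,0,0,0,140,0,0,0,0,0,0,140]'

```text
time: 3.98
position: [501.6, 313.5, 12.7]
tool_rot: [179.9, -0.1, 89.6]
contact_force: [-0.2, 1.4, 5.5]
width: 57.2
gripper_force: 64.5
```

Call:
play_rows --increments '[0,0,0.005,0,0,0,160,0,0,0.015,0,0,0,160,0,0,0.025,0,0,0,160,0,0,0.025,0,0,0,160,0,0,0.025,0,0,0,160,0,0,0.02,0,0,0,160,0,0,0,0,0,0,160]'

```text
time: 4.57
position: [502.9, 313.9, 131.3]
tool_rot: [179.6, -0.2, 89.6]
contact_force: [-0.3, 0.2, -0.9]
width: 57.9
gripper_force: 64.3
```

```bash
python3 -c "
from h import *
grab('w2')"
```

```text
4.5667 [502.89247043 313.9298835  131.28548262] [179.59292723  -0.20043208  89.64508502] [-0.27492286  0.18086754 -0.91540056] 57.851775181685674
```

View pics/w2.png

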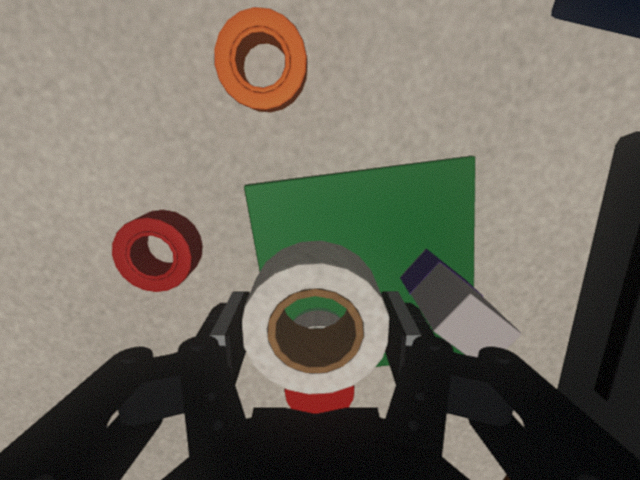

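The reel is held between the pads: ring at (316,328) spanning columns 243–390, core at (316,331). The jar and carton are untouched.

```bash
python3 -c "
from h import *
m=load('w2');z=131.3+23.3
c=pt(m,316.5,327.5,z);print(c)
P=np.array([px(m,[c[0]+30*np.cos(t),c[1]+30*np.sin(t),z]) for t in np.linspace(0,6.28,60)])
print(P.min(0),P.max(0))
for v in(262,393):print(pt(m,316.5,v,z))
for u in(243,390):print(pt(m,u,327,z))
Q=np.array([px(m,[c[0]+16*np.cos(t),c[1]+16*np.sin(t),z]) for t in np.linspace(0,6.28,60)]);print(Q.min(0),Q.max(0))
"
```

```text
[503.03488128 316.64575746 154.6       ]
[239.15806826 254.7680454 ] [393.54913152 391.38276301]
[503.17522228 343.82204899 154.6       ]
[502.87579467 285.83947835 154.6       ]
[474.49150361 317.1669426  154.6       ]
[531.67642448 316.56423135 154.6       ]
[275.34040948 289.92948295] [357.58444397 362.56943909]
```

Call:
play_rows --increments '[0,0,0.03,0,0,0,160,0,-0.02,0.02,0,0,0,160,0.003,-0.033,0.01,0,0,0,160,0.003,-0.033,0.01,0,0,0,160,0.003,-0.033,0.01,0,0,0,160,0.003,-0.033,0,0,0,0,160,0.003,-0.033,0,0,0,0,160,0.003,-0.033,0,0,0,0,160]'

```text
time: 5.28
position: [517.2, 93.2, 203.8]
tool_rot: [-179.8, 0.0, 89.7]
contact_force: [0.7, 0.5, -1.2]
width: 57.6
gripper_force: 64.6
```

Call:
play_rows --increments '[0.003,-0.033,0,0,0,0,160,0.003,-0.033,0,0,0,0,160,0.003,-0.033,0,0,0,0,160,0.002,-0.033,0,0,0,0,160,0,-0.03,0,0,0,0,160,0,-0.01,0,0,0,0,160,0,0,0,0,0,0,160,0,0,0,0,0,0,160]'

```text
time: 5.95
position: [528.7, -76.9, 204.4]
tool_rot: [-179.8, -0.1, 89.6]
contact_force: [0.0, -0.6, -0.4]
width: 57.5
gripper_force: 64.6
```

```bash
python3 -c "
from h import *
grab('w3')
im=cv2.imread('pics/w3.png')[90:390,150:550];cv2.imwrite('pics/w3c.png',cv2.resize(np.clip(im*1.6,0,255).astype('uint8'),None,fx=2,fy=2,interpolation=cv2.INTER_CUBIC))"
```

```text
5.95 [528.66469047 -76.90314014 204.42567994] [-1.79825073e+02 -8.24589392e-02  8.95771893e+01] [ 0.04837498 -0.57928163 -0.41830496] 57.50763652776948
```

View pics/w3c.png

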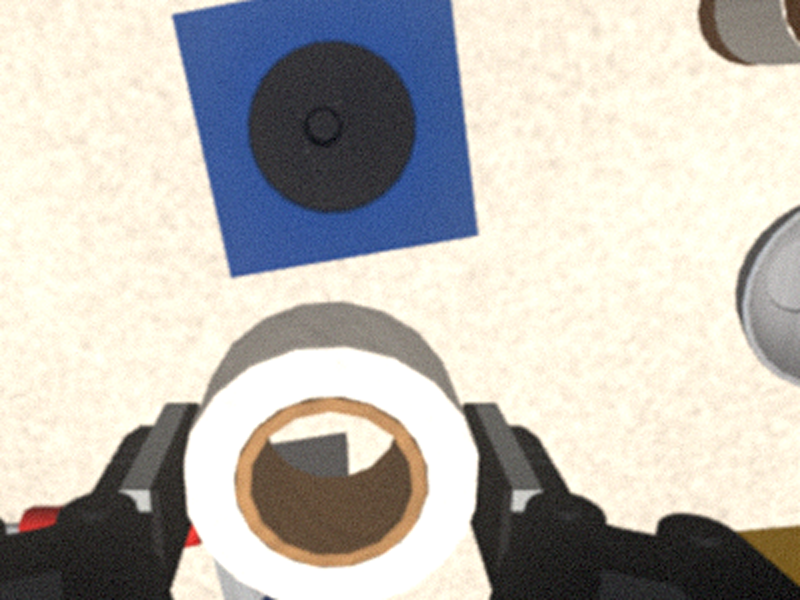

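Well rim centre is at crop (332,127), which is pixel (315.8,153.3). The hole is at crop (323,126), pixel (311.3,152.8). The reel is held level.

```bash
python3 -c "
from h import *
m=load('w3')
print(pt(m,315.75,153.25,42),pt(m,311.25,152.75,34))
z=204.4+23.3
print(pt(m,150+332/2,90+475/2,z))
for u,v in((174,15),(231,277),(478,236),(450,0)):print(pt(m,150+u/2,90+v/2,42))"
```

```text
[528.90517    -17.78681887  42.        ] [524.9398832  -17.74090606  34.        ]
[528.86992713 -74.14424705 227.7       ]
[464.68780888  27.05386721  42.        ]
[482.52960306 -84.21734755  42.        ]
[594.23210848 -65.93363871  42.        ]
[577.46007825  31.83544178  42.        ]
```

Call:
play_rows --increments '[0,0.02,-0.01,0,0,0,160,0,0.02,-0.02,0,0,0,160,0,0.0175,-0.024,0,0,0,160,0,0,-0.03,0,0,0,160,0,0,-0.03,0,0,0,160,0,0,-0.025,0,0,0,160,0,0,-0.014,0,0,0,160,0,0,0,0,0,0,160]'

```text
time: 6.67
position: [525.8, -17.4, 48.7]
tool_rot: [-179.5, -0.1, 89.8]
contact_force: [-0.9, 1.0, -1.5]
width: 57.4
gripper_force: 64.6
```

Call:
play_rows --increments '[0,0,-0.004,0,0,0,160,0,0,-0.003,0,0,0,160,0,0,0,0,0,0,160]'

```text
time: 6.92
position: [530.3, -19.3, 47.2]
tool_rot: [179.9, 0.0, 89.7]
contact_force: [-1.0, -0.1, -0.3]
width: 57.5
gripper_force: 64.6
```

Call:
play_rows --increments '[0,0,0,0,0,0,160,0,0,-0.001,0,0,0,160,0,0,0,0,0,0,160]'

```text
time: 7.17
position: [530.1, -19.8, 46.1]
tool_rot: [179.9, 0.0, 89.6]
contact_force: [-0.8, -0.2, -0.2]
width: 57.9
gripper_force: 64.6
```

Call:
play_rows --increments '[-0.001,0,-0.002,0,0,0,160,0,0,-0.0015,0,0,0,160,0,0,-0.001,0,0,0,160,0,0,0,0,0,0,160]'

```text
time: 7.5
position: [528.5, -19.8, 40.8]
tool_rot: [-180.0, -0.0, 89.6]
contact_force: [0.6, -0.3, -2.0]
width: 57.4
gripper_force: 64.6
```

Call:
play_rows --increments '[0,0,-0.0005,0,0,0,160,0,0,0,0,0,0,100,0,0,0,0,0,0,60,0,0,0,0,0,0,20,0,0,0,0,0,0,0,0,0,0,0,0,0,0,0,0,0,0,0,0,0]'

```text
time: 8.08
position: [528.5, -19.7, 40.2]
tool_rot: [-180.0, -0.0, 89.6]
contact_force: [0.2, -0.3, -0.5]
width: 85.4
gripper_force: 0.0
```

Call:
play_rows --increments '[0,0,0.01,0,0,0,0,0,0,0.02,0,0,0,0,0,0,0.03,0,0,0,0,0,-0.01,0.03,0,0,0,0,0,-0.02,0.03,0,0,0,0,0,-0.02,0.03,0,0,0,0,0,0,0,0,0,0,0,0,0,0,0,0,0,0]'

```text
time: 8.75
position: [530.1, -70.8, 193.9]
tool_rot: [179.7, 0.1, 89.6]
contact_force: [0.5, 1.5, -0.2]
width: 85.2
gripper_force: 0.0
```

```bash
python3 -c "
from h import *
grab('w4')
im=cv2.imread('pics/w4.png')[50:350,120:520];cv2.imwrite('pics/w4c.png',cv2.resize(im,None,fx=2,fy=2,interpolation=cv2.INTER_CUBIC))"
```

```text
8.75 [530.13375032 -70.80551905 193.91376113] [1.79653702e+02 7.32636842e-02 8.95500874e+01] [ 0.48467096  1.54711858 -0.16799402] 85.15253088385062
```

View pics/w4c.png

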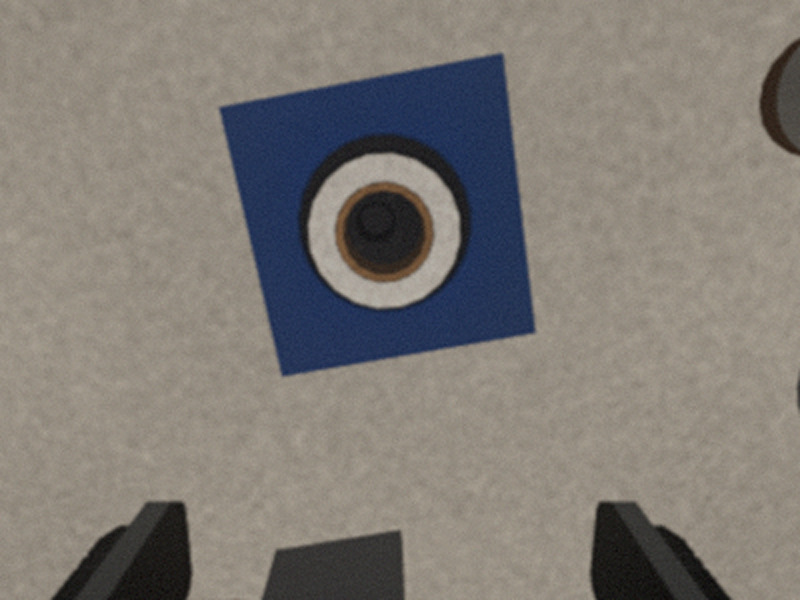

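The reel is seated in the well, with its top centred at crop (384,230). The hole is visible through the core at crop (377,221).

```bash
python3 -c "
from h import *
m=load('w4');f=lambda u,v:(120+u/2-.25,50+v/2-.25)
print(pt(m,*f(384,230),64),pt(m,*f(377,221),34),pt(m,*f(384,219),42))
print([px(m,[525,-18,34])])"
```

```text
[528.48301195 -18.96173767  64.        ] [525.4060148  -17.73992884  34.        ] [528.43670288 -16.36798535  42.        ]
[(np.float64(307.77885100534985), np.float64(160.56575721630213))]
```

Call:
play_rows --increments '[-0.004,-0.014,0.0,0,0,-0.06,0,-0.005,-0.018,0.0,0,0,-0.065,0,-0.005,-0.018,0.0,0,0,-0.065,0,-0.005,-0.018,0.0,0,0,-0.065,0,-0.005,-0.018,0.0,0,0,-0.065,0,-0.005,-0.018,0.0,0,0,-0.065,0,-0.005,-0.018,0.0,0,0,-0.065,0,-0.005,-0.018,0.0,0,0,-0.065,0]'

```text
time: 9.47
position: [488.3, -209.2, 188.0]
tool_rot: [-179.8, -0.0, 60.0]
contact_force: [0.6, -0.5, 0.0]
width: 85.3
gripper_force: 0.0
```

Call:
play_rows --increments '[-0.005,-0.018,0.0,0,0,-0.065,0,-0.005,-0.018,0.0,0,0,-0.065,0,-0.005,-0.015,0.0,0,0,-0.065,0,-0.002,-0.004,0.0,0,0,-0.016,0,0,0,0,0,0,0,0,0,0,0,0,0,0,0]'

```text
time: 9.97
position: [472.2, -263.6, 189.1]
tool_rot: [-179.9, -0.0, 48.1]
contact_force: [-0.0, -0.1, -0.3]
width: 85.0
gripper_force: 0.0
```

```bash
python3 -c "
from h import *
grab('w5')
im=cv2.imread('pics/w5.png')[50:350,120:520];cv2.imwrite('pics/w5c.png',cv2.resize(im,None,fx=2,fy=2,interpolation=cv2.INTER_CUBIC))"
```

```text
9.9667 [ 472.20562363 -263.64695432  189.11570448] [-1.79864431e+02 -1.39438673e-02  4.81323960e+01] [-0.01469173 -0.06272157 -0.29850615] 84.95287252558754
```

View pics/w5c.png

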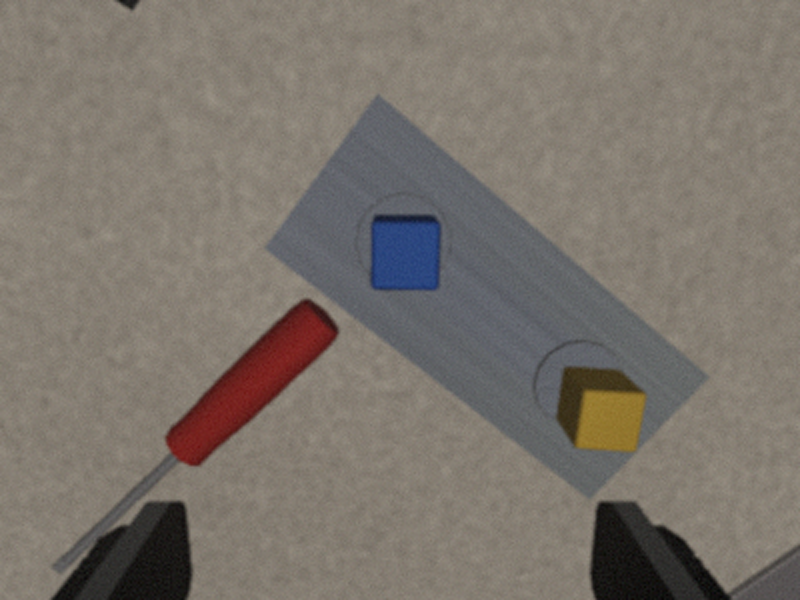

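The blue head's top face is centred at crop (405,256), with its sides aligned to the picture axes, so the yaw already matches. The yellow spare is at crop (610,420), well clear.

```bash
python3 -c "
from h import *
m=load('w5');f=lambda u,v:(120+u/2-.25,50+v/2-.25)
print(pt(m,*f(405.5,256),111),pt(m,*f(404,241),69),pt(m,*f(373,289),111),pt(m,*f(439,290),111))
s=sensors.get_state();print(s['position'])"
```

```text
[ 507.67492433 -230.72568795  111.        ] [ 508.11690798 -230.49349092   69.        ] [ 492.97808318 -231.62559431  111.        ] [ 508.50924279 -245.96974183  111.        ]
[ 472.42062106 -263.53754751  189.41578898]
```

Call:
play_rows --increments '[0.012,0.011,0,0,0,0,0,0.012,0.011,0,0,0,-0.005,0,0.0116,0.011,-0.01,0,0,-0.005,0,0,0,-0.03,0,0,0,0,0,0,-0.03,0,0,0,0,0,0,-0.025,0,0,0,0,0,0,-0.015,0,0,0,0,0,0,0,0,0,0,0]'

```text
time: 10.68
position: [505.5, -228.8, 75.5]
tool_rot: [-179.5, 0.1, 47.6]
contact_force: [-0.9, 0.6, 0.3]
width: 85.6
gripper_force: 0.0
```

Call:
play_rows --increments '[0,0,0,0,0,0,0,0,0,0,0,0,0,0,0,0,0,0,0,0,0]'

```text
time: 10.93
position: [509.5, -232.1, 82.4]
tool_rot: [179.8, -0.0, 47.5]
contact_force: [0.5, 0.1, -0.0]
width: 85.4
gripper_force: 0.0
```

Call:
play_rows --increments '[0,0,0,0,0,0,0,0,0,0,0,0,0,0,0,0,0,0,0,0,0,0,0,0,0,0,0,0]'

```text
time: 11.27
position: [508.3, -231.9, 80.8]
tool_rot: [180.0, -0.0, 47.5]
contact_force: [0.5, -0.3, -1.0]
width: 85.2
gripper_force: 0.0
```

Call:
play_rows --increments '[0,0.001,-0.001,0,0,0,80,0,0,0,0,0,0,160,0,0,0,0,0,0,200,0,0,0,0,0,0,240,0,0,0,0,0,0,240,0,0,0,0,0,0,240,0,0,0,0,0,0,240,0,0,0,0,0,0,240]'

```text
time: 11.93
position: [508.2, -230.8, 79.4]
tool_rot: [180.0, -0.0, 47.5]
contact_force: [0.3, 0.5, 0.4]
width: 21.9
gripper_force: 58.9
```

Call:
play_rows --increments '[0,0,0,0,0,0,240,0,0,0,0,0,0,240,0,0,0,0,0,0,240]'

```text
time: 12.18
position: [508.2, -230.7, 79.4]
tool_rot: [180.0, -0.0, 47.5]
contact_force: [-0.1, 0.0, 0.3]
width: 21.2
gripper_force: 58.9
```

Call:
play_rows --increments '[0,0,0.01,0,0,0,240,0,0,0.02,0,0,0,240,0,0,0.03,0,0,0,240,0,0,0.03,0,0,0,240,0.001,0.015,0.02,0,0,0,240,0.002,0.025,0,0,0,0,240,0.002,0.025,0,0,0,0,240,0.002,0.025,0,0,0,0,240]'

```text
time: 12.85
position: [515.3, -140.0, 190.7]
tool_rot: [179.9, -0.0, 47.4]
contact_force: [-0.4, 0.7, -1.7]
width: 21.3
gripper_force: 58.8
```

Call:
play_rows --increments '[0.002,0.025,0,0,0,0,240,0.002,0.025,0,0,0,0,240,0.002,0.025,0,0,0,0,240,0.002,0.025,0,0,0,0,240,0.002,0.016,0,0,0,0,240,0,0.007,0,0,0,0,240,0,0,0,0,0,0,240,0,0,0,0,0,0,240]'

```text
time: 13.52
position: [525.0, -18.0, 189.5]
tool_rot: [180.0, 0.0, 47.5]
contact_force: [-0.2, -0.0, -0.6]
width: 20.8
gripper_force: 58.8
```

Call:
play_rows --increments '[0,0,-0.015,0,0,0,240,0,0,-0.015,0,0,0,240,0,0,-0.01,0,0,0,240,0,0,0,0,0,0,240,0,0,0,0,0,0,240,0,0,0,0,0,0,240,0,0,0,0,0,0,240,0,0,0,0,0,0,240]'

```text
time: 14.18
position: [525.8, -17.9, 150.4]
tool_rot: [179.9, -0.1, 47.5]
contact_force: [-0.5, 0.1, -0.0]
width: 21.2
gripper_force: 58.8
```

```bash
python3 -c "
from h import *
grab('w6')
im=cv2.imread('pics/w6.png')[180:480,120:520];cv2.imwrite('pics/w6c.png',cv2.resize(np.clip(im*1.5,0,255).astype('uint8'),None,fx=2,fy=2,interpolation=cv2.INTER_CUBIC))"
```

```text
14.1833 [525.79728486 -17.92457797 150.42883246] [ 1.79913863e+02 -5.68639128e-02  4.74661898e+01] [-0.52099247  0.09706383 -0.01578106] 21.154783963689905
```

View pics/w6c.png

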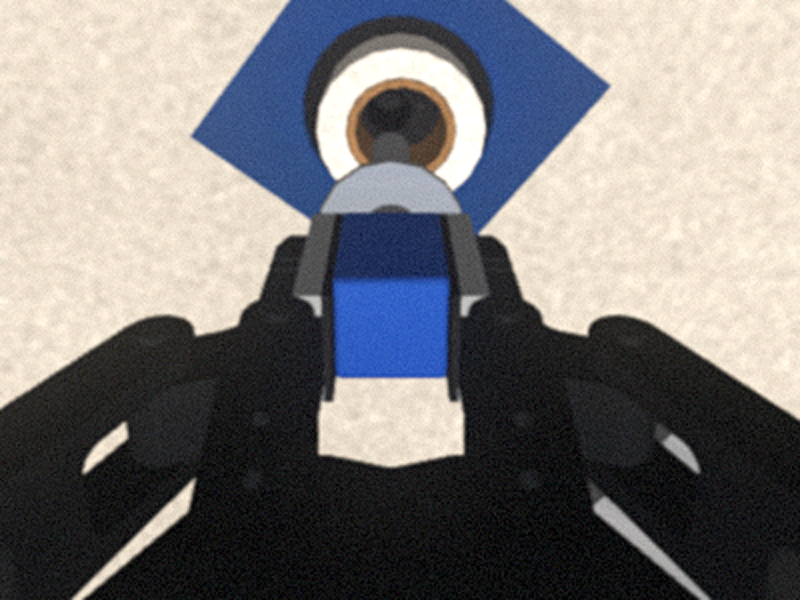

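The spindle hangs upright above the core. Its shaft end is at crop (390,140), the hole at about crop (393,103), and the head's top face is centred at crop (391,328).

```bash
python3 -c "
from h import *
m=load('w6');f=lambda u,v:(120+u/2-.25,180+v/2-.25)
print('head',pt(m,*f(391,328),182),'hole',pt(m,*f(393,103),34),'reel',pt(m,*f(401,129),64))
g=lambda p:[round((a-b)*2,1) for a,b in zip(px(m,p),(120,180))]
x,y=525.8,-17.9
print('tip pred',g([x,y,77]),'tip far edge',g([x+4*.68,y+4*.73,77]),'shaft r', g([x+6*.68,y+6*.73,81]),'hole pred',g([525.2,-17.8,34]),'collar far',g([x+18*.68,y+18*.73,140]))
"
```

```text
head [526.4489151  -17.22259402 182.        ] hole [528.16694767 -16.78971315  34.        ] reel [529.46857793 -19.29962918  64.        ]
tip pred [np.float64(390.0), np.float64(144.7)] tip far edge [np.float64(390.1), np.float64(133.2)] shaft r [np.float64(390.2), np.float64(131.2)] hole pred [np.float64(388.6), np.float64(109.3)] collar far [np.float64(390.8), np.float64(160.6)]
```

Call:
play_rows --increments '[0,0,-0.01,0,0,0,240,0,0,-0.012,0,0,0,240,0,0,-0.01,0,0,0,240,0,0,-0.005,0,0,0,240,0,0,-0.002,0,0,0,240,0,0,0,0,0,0,240,0,0,0,0,0,0,240,0,0,0,0,0,0,240]'

```text
time: 14.9
position: [525.6, -17.7, 110.8]
tool_rot: [180.0, -0.0, 47.5]
contact_force: [-0.4, 0.5, -0.8]
width: 21.0
gripper_force: 58.8
```

Call:
play_rows --increments '[0,0,-0.002,0,0,0,240,0,0,-0.002,0,0,0,240,0,0,-0.001,0,0,0,240,0,0,-0.001,0,0,0,240,0,0,0,0,0,0,240,0,0,0,0,0,0,240]'

```text
time: 15.4
position: [525.1, -17.7, 104.2]
tool_rot: [-180.0, 0.0, 47.5]
contact_force: [-0.3, -0.4, -1.3]
width: 21.3
gripper_force: 58.8
```

Call:
play_rows --increments '[0,0,-0.002,0,0,0,240,0,0,-0.002,0,0,0,240,0,0,-0.002,0,0,0,240,0,0,0,0,0,0,240]'

```text
time: 15.73
position: [524.7, -17.7, 97.6]
tool_rot: [-179.9, 0.0, 47.5]
contact_force: [0.4, 1.0, -1.0]
width: 21.4
gripper_force: 58.8
```

Call:
play_rows --increments '[0,0,-0.002,0,0,0,240,0,0,-0.003,0,0,0,240,0,0,-0.003,0,0,0,240,0,0,-0.002,0,0,0,240,0,0,0,0,0,0,240,0,0,0,0,0,0,240]'

```text
time: 16.23
position: [525.0, -17.7, 88.0]
tool_rot: [-180.0, 0.0, 47.5]
contact_force: [0.5, 0.1, -1.4]
width: 21.1
gripper_force: 58.8
```

Call:
play_rows --increments '[0,0,-0.002,0,0,0,240,0,0,-0.002,0,0,0,240,0,0,-0.001,0,0,0,240,0,0,0,0,0,0,240,0,0,0,0,0,0,240,0,0,0,0,0,0,240]'

```text
time: 16.73
position: [525.2, -17.7, 83.3]
tool_rot: [180.0, -0.0, 47.5]
contact_force: [-0.5, 0.1, -0.6]
width: 21.2
gripper_force: 58.8
```

Call:
play_rows --increments '[0,0,-0.0005,0,0,0,200,0,0,0,0,0,0,150,0,0,0,0,0,0,80,0,0,0,0,0,0,0,0,0,0,0,0,0,0,0,0,0,0,0,0,0,0,0,0,0,0,0,0,0,0,0,0,0,0,0]'

```text
time: 17.4
position: [525.2, -17.7, 82.9]
tool_rot: [180.0, -0.0, 47.5]
contact_force: [-0.7, -0.1, 0.2]
width: 85.5
gripper_force: 0.0
```

Call:
play_rows --increments '[0,0,0.01,0,0,0,0,0,0,0.02,0,0,0,0,0,0,0.03,0,0,0,0,-0.01,-0.01,0.03,0,0,0,0,-0.015,-0.015,0.02,0,0,0,0,-0.01,-0.01,0,0,0,0,0,0,0,0,0,0,0,0,0,0,0,0,0,0,0]'

```text
time: 18.07
position: [489.7, -52.9, 192.5]
tool_rot: [-180.0, -0.0, 47.4]
contact_force: [0.8, -0.4, 0.1]
width: 85.5
gripper_force: 0.0
```

```bash
python3 -c "
from h import *
grab('w7')
im=cv2.imread('pics/w7.png')[50:350,120:520];cv2.imwrite('pics/w7c.png',cv2.resize(np.clip(im*1.4,0,255).astype('uint8'),None,fx=2,fy=2,interpolation=cv2.INTER_CUBIC))
m=load('w7');g=lambda p:[round((a-b)*2,1) for a,b in zip(px(m,p),(120,50))]
for h in(105,63):print(h,g([525.2,-17.7,8+h]),g([525.2,-17.7,11+h+3]))"
```

```text
18.0667 [489.65450633 -52.87846508 192.53668062] [-1.79987957e+02 -1.90960544e-02  4.73964807e+01] [ 0.83915336 -0.43802004  0.08195087] 85.45320099856669
105 [np.float64(397.8), np.float64(249.3)] [np.float64(398.0), np.float64(251.6)]
63 [np.float64(396.7), np.float64(236.6)] [np.float64(396.9), np.float64(238.2)]
```

View pics/w7c.png

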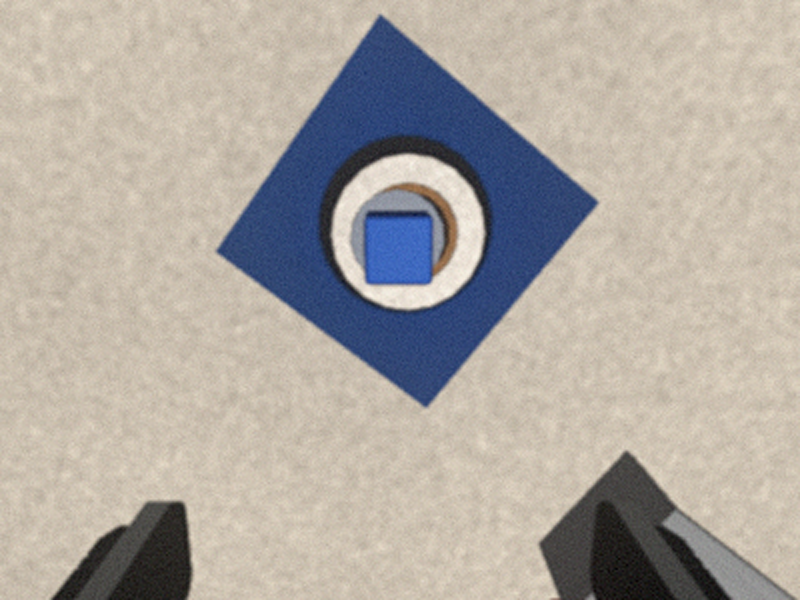

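The head is at crop (398,250) and the collar at about crop (398,236), where a fully seated, upright spindle should appear. The reel lies flat and the gripper is clear, so I'll hand it in.

```bash
python3 -c "
from rig import ticket
print(ticket.hand_in())"
```

```text
the job is handed in; nothing more can be done
None
```

The job is handed in, at about 18 s on the robot's clock: the reel lies flat in the well and the blue spindle stands upright through its core, seated about 24–26 mm deep in the hidden hole. Both are released and the arm is clear; the judge's verdict was not shown.

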